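# Thread the return spring onto the bare guide rod of a plate-lift stage

## Robot

A 6-joint arm with a two-finger parallel gripper is mounted at the origin on the work surface. World frame = base frame: x ahead of the robot, y to its left, z up, the work surface at z = 0. Lengths are in m, angles in degrees, forces in N, time in s.
With the tool pointing down it reaches from about 0.25 to 0.725 m from the base axis. Payload 4 kg.
Tool frame: the origin (TCP) lies on the centre line of the jaws, within the pads' length; the fingertips stand 8 mm ahead of it and the grasp point (between the pads) lies 11 mm behind it; y points along the fingers, z is the direction in which the jaws open and shut, and the axes are right-handed (so a half turn about y gives the same grasp; the last joint's range is limited). The gripper opens to 85 mm and grips with 20 to 120 N. Pads are 22 mm wide; open, the fingers measure 114 mm over their backs; the gripper's body (76 mm by 85 mm) begins 54 mm behind the grasp point. The pads swing forward as they close: fully open they stand 13 mm farther back than shut.
Start: joints at [-67.953, 13.785, 0.286, 76.501, 0, 90], TCP at [0.188, -0.463, 0.239] pointing down, gripper open.
Joint ranges: [-155.79, 155.79], [-60.16, 107.12], [-62.33, 73.08], [-114, 123.19], [-81.49, 82.49], [-180, 180]. Speed limits (degrees/s): [159.86, 159.86, 180, 180, 180, 180].

## Interface

Orientations are given as [roll, pitch, yaw] about the fixed x, y, z axes, in that order (R = Rz(yaw) Ry(pitch) Rx(roll)).
In Python, from plant import r, viewer gives the robot as it stands.
- The arm moves only by the tool servo_tool, never from a script. Its argument "plan" is a list of rows, each an object with "travel": the shift along the world's x, y, z in cm, a list of three; "turn": the turn about the world's z in rad; "claw": the closure, from 0 (fully open) to 1 (shut). A call has 1 to 20 rows; each row is the pose to reach, as a shift and turn from the pose measured when the call began; what a row does not reach only later rows make up. A row lasts 1/8 s, in which the tool goes at most 62.5 mm and 10.7 degrees, less where a joint would pass 70% of its speed; a pose out of reach is approached as far as the arm can. A call with a gripper value outside its range is refused whole. The fingers move at their own pace and stop on an object; "squeeze" is the grip in N (left out, the last holds). Time passes only in rows, so rows that repeat a pose let the fingers close. It gives the time, the measured TCP pose, the force and the opening at its end, in the units of the state.
- r.read_state(): the state, without advancing time (a new reading comes with each control period).
- viewer.grab_frame(name): name is "side" or "top" or "wrist"; returns a dict with "img" (384x512x3 uint8, red, green, blue), "range_z" (384x512 float32, m along the optical axis (not along the pixel's ray), 0 where there is no reading), "fx", "fy", "cx", "cy" (pixels), "camera_from_world" (4x4, takes a point from world to camera coordinates); the wrist camera has in their place "hand_eye" (4x4, takes a point from camera to tool coordinates, whose origin is the TCP and whose axes are the tool frame's). Camera axes: x right, y down, z forward; pixel columns grow to the right and rows downward; lengths in m; the calibration is good to about 2 mm. A picture is of the moment at which its call begins: read the wrist's pose just before it.
- r.hand_in(): hands the job in, once; it reports no verdict.
The state is a dict: "clock": time; "joints": joint angles; "dq": joint speeds; "joint_efforts": joint torques, N m; "tcp_pos": TCP position; "orientation": TCP orientation; "wrist_force": force on the tool from outside, world axes, zero at the start; "wrist_torque": the same for the moment, N m; "width": finger opening in m.
Only numpy, scipy, OpenCV 4.12 (cv2) and the standard library are available. Lean on these libraries where they do the work, as an engineer would, in place of code of your own. Each camera call takes 0.05 s, during which the arm holds its last target. There are 200 camera calls.

## Task

The plate-lift stage of the analyser is missing the return spring on its bare guide rod. Take the loose coil spring from the blue cradle, stand it upright on the round rubber pad with its green end up and let go, then take it again from above and thread it over the bare rod, green end still up, twisting it a little if the coils snag, until it sits fully home on the brass seat; then let go. Leave the bottle, the jar and the well plate where they are.

Things in the scene. Friction and masses are not known exactly. Their poses are not given: they have to be found in the camera images.
- spring: Loose steel compression spring, 56 mm long, 25 mm outside and 18 mm inside diameter, wire 3.5 mm, about 40 g, stiff: treat as rigid. Both ends are closed flat coils, so that it can stand; the last coil at one end is painted green. Origin: on its axis in the plane of the plain end; its z axis runs along the spring to the green end. At the start it lies level in the cradle's trough
- spring_plain_end (a point): Centre of the plain end face of the spring (same as the spring's origin)
- spring_green_end (a point): Centre of the green end face of the spring, 56 mm along its z axis from the plain end
- cradle: Blue fixed cradle: base 80 x 60 x 6 mm, origin centre of its underside; a narrow stem carries a V trough along its x axis, 50 mm long, 21 mm wide over all, so that fingers pass down on both sides. The spring lies along it, axis 48 mm above the bench, middle over the origin, green end to the cradle's -x side, which faces more or less towards the robot
- pad: Fixed round black rubber pad with a blue rim, 72 mm diameter, 6 mm high. Origin: centre of its underside
- pad_top (a point): Centre of the pad's upper face, 6 mm above the bench
- stage: Fixed plate-lift stage: aluminium base 110 (x) x 190 (y) x 14 mm, origin centre of its underside. Two upright steel rods on brass seats: the bare one at x 0, y +30 mm, and one already wearing its spring at x 0, y -60 mm. Along the stage's y axis fingers have room on both sides of the bare rod; along x the sensor post is too close. A low blue block (28 mm above the bench) is at x -36, y -20 mm
- rod_seat (a point): Centre of the brass seat (36 mm diameter) at the foot of the bare rod, 18 mm above the bench; the spring must end standing on it. The rod's lowest 6 mm are a locating collar of 16 mm diameter with a small chamfer at its top (1 mm clearance all round in the spring)
- rod_tip (a point): Tip of the bare rod, on its axis, 72 mm above the seat. From the tip down: a 5 mm cone from 5 to 10 mm diameter, 7 mm of 10 mm diameter, a 2 mm sloping shoulder, then 14 mm diameter down to the collar. Coils can snag on the shoulder and on the collar
- sensor_post (a point): Centre of the top of the black sensor post, 12 (x) x 26 (y) mm in the stage's axes, 76 mm above the bench, 36 mm to the +x side of the bare rod's axis: no room for a finger between it and a spring on the rod
- dressed_rod_tip (a point): Tip of the other guide rod, that wears its spring already, 90 mm above the bench
- bottle: Amber bottle standing loose near the pad, 44 mm diameter, 110 mm tall; leave alone. Origin: centre of its underside
- jar: Clear jar with a blue cap standing loose near the cradle, 38 mm diameter, 60 mm tall; leave alone. Origin: centre of its underside
- rack: Fixed orange tube rack with upright capped tubes, 60 (x) x 100 (y) mm, 140 mm tall; only in the way. Origin: centre of its underside
- beaker: Fixed clear glass beaker, 72 mm diameter, 100 mm tall; only in the way. Origin: centre of its underside
- wellplate: Green and blue well plate lying loose beside the stage, 86 (x) x 127 (y) x 23 mm; leave alone. Origin: centre of its underside
Not all that is in view belongs to the job. What is shaped like the cradle but pink or red is not meant.

How it is judged:
By the outcome, as a careful person would: the job done as asked, in the order asked, and still so for the second after the job is handed in, with the robot touching nothing.
It also fails if it takes over 59 s, if anything falls off the work surface, if the arm or the gripper's body presses on something with over 40 N, if the wrist force passes 120 N, or if a joint passes its speed limit or range.

## Working session

There is one attempt and no reset: what is moved stays moved. The work goes in short steps, Python scripts to look and compute and a tool call to move; the robot and the scene stay as the last step left them, time stands still between calls to the robot, and variables do not carry over. Pictures are saved under pics/ and viewed, about 8 in all and at most 12, crops included, and the job is handed in when it is done.

Besides the shell and the picture viewer there is one more tool, called by a JSON object that holds its "api" and its "payload", one argument or row to a line. servo_tool: Moves the arm, as the interface text tells. Its arguments: {"type":"object","properties":{"plan":{"type":"array","items":{"type":"object","properties":{"travel":{"type":"array","items":{"type":"number"}},"turn":{"type":"number"},"claw":{"type":"number"}}}},"squeeze":{"type":"number"}},"required":["plan"]}

```bash
mkdir -p pics; ls; cat > h.py <<'E'
import numpy as np,cv2
from plant import r,viewer
from scipy.spatial.transform import Rotation as R
def grab(n):
    s=r.read_state(); f=viewer.grab_frame(n)
    if 'camera_from_world' in f: f['T']=np.linalg.inv(np.array(f['camera_from_world']))
    else:
        W=np.eye(4); W[:3,:3]=R.from_euler('xyz',s['orientation'],degrees=True).as_matrix(); W[:3,3]=s['tcp_pos']
        f['T']=W@np.array(f['hand_eye'])
    return f
def save(f,name,crop=None,k=1):
    im=f['img'][:,:,::-1]
    if crop: u0,v0,u1,v1=crop; im=im[v0:v1,u0:u1]
    cv2.imwrite('pics/'+name,cv2.resize(im,None,fx=k,fy=k,interpolation=cv2.INTER_CUBIC))
def ray(f,u,v):
    d=np.array([(u-f['cx'])/f['fx'],(v-f['cy'])/f['fy'],1.]); return f['T'][:3,3],f['T'][:3,:3]@d
def onz(f,u,v,z):
    o,d=ray(f,u,v); return o+d*(z-o[2])/d[2]
def cloud(f):
    v,u=np.indices(f['range_z'].shape); z=f['range_z']
    P=np.stack([(u-f['cx'])/f['fx']*z,(v-f['cy'])/f['fy']*z,z],-1)@f['T'][:3,:3].T+f['T'][:3,3]
    P[z==0]=np.nan; return P
def px(f,p):
    q=np.linalg.inv(f['T'])@np.append(p,1); return f['fx']*q[0]/q[2]+f['cx'],f['fy']*q[1]/q[2]+f['cy']
E
python3 - <<'E'
from h import *
print(r.read_state())
for n in('top','side'):
    f=grab(n); save(f,n+'0.png',k=1.5); print(n,f['T'].round(3).tolist(),f['fx'])
E
```

```text
pics
{'clock': 0.0, 'joints': array([-6.79514094e+01,  1.38309781e+01,  2.12910542e-01,  7.65002599e+01,
        1.71578935e-03,  9.00014072e+01]), 'dq': array([-0.01980717, -0.03905707,  0.06352007,  0.01868481,  0.03857776,
        0.09318811]), 'joint_efforts': array([ 7.55815745e-05, -3.72320223e+01,  2.52407652e+01,  1.70721748e-02,
       -7.98132334e-06, -6.96140489e-06]), 'tcp_pos': array([ 0.18747475, -0.46286212,  0.23841821]), 'orientation': array([-9.01183275e+01,  1.71287949e-03, -1.57952820e+02]), 'wrist_force': array([ 0.30239254,  0.63162581, -0.08347525]), 'wrist_torque': array([ 0.0004789 , -0.04078901,  0.06951223]), 'width': 0.08549743468108865}
top [[-0.009, -0.998, 0.061, 0.451], [-1.0, 0.008, -0.022, 0.013], [0.022, -0.061, -0.998, 1.425], [0.0, 0.0, 0.0, 1.0]] 471.9324708448074
side [[-0.862, -0.295, 0.412, 0.117], [-0.507, 0.501, -0.702, 0.738], [0.0, -0.814, -0.581, 0.696], [0.0, 0.0, 0.0, 1.0]] 404.33672469946964
```

View pics/top0.png

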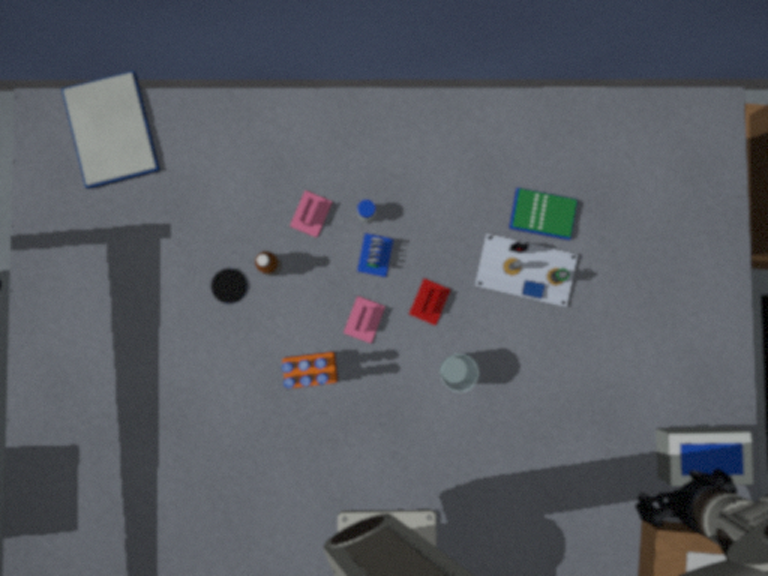

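View pics/side0.png

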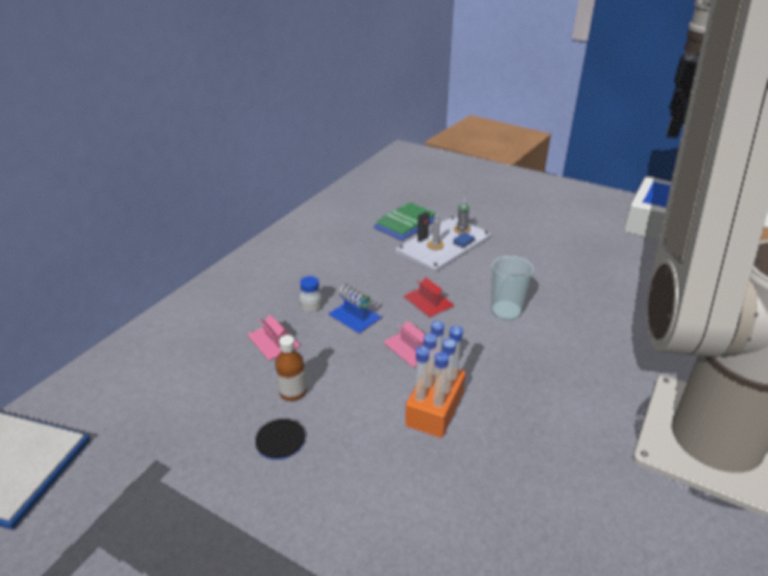

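Candidates for the cradle in the top picture: blue (376,254), pink (312,214) and (365,320), red (431,302). The blue one is meant, since it's the right colour and carries the spring. The pad is at (229,286), the bare rod at (512,266) and the dressed rod at (557,276).

The moves only allow yaw, so I'll have to pivot the spring upright inside the jaws by pressing its green end against a fixed edge. Next I'll measure.

```bash
python3 - <<'E'
from h import *
f=grab('top'); save(f,'crop0.png',(190,130,400,260),3.7)
P=cloud(f); hsv=cv2.cvtColor(f['img'],cv2.COLOR_RGB2HSV)
def blob(m,lo,hi):
    u0,v0,u1,v1=m; k=np.zeros(hsv.shape[:2],np.uint8); k[v0:v1,u0:u1]=cv2.inRange(hsv[v0:v1,u0:u1],lo,hi)
    n,l,s,c=cv2.connectedComponentsWithStats(k); i=1+s[1:,4].argmax(); return (l==i)
def rect(name,b,z):
    p=np.argwhere(b)[:,::-1]; h=cv2.convexHull(p.astype(np.float32))[:,0]
    w=np.array([onz(f,u,v,z)[:2] for u,v in h],np.float32); print(name,cv2.minAreaRect(w*1000),np.nanmedian(P[b][:,2]))
rect('cradle',blob((225,145,275,195),(105,120,60),(130,255,255)),.006)
rect('pad',blob((130,170,170,210),(0,0,0),(180,255,45)),.006)
rect('stage',blob((310,150,395,210),(0,0,130),(180,70,255)),.014)
rect('rod-seat1',blob((330,168,352,188),(12,90,80),(30,255,255)),.018)
rect('seat2',blob((360,174,385,195),(12,90,80),(30,255,255)),.018)
rect('bottle',blob((165,160,190,188),(0,80,40),(20,255,255)),.08)
rect('jarcap',blob((230,128,255,152),(105,120,60),(130,255,255)),.06)
# beaker: depth points
q=P[225:270,285:330].reshape(-1,3); q=q[(q[:,2]>.06)&(q[:,2]<.13)]; print('beaker',len(q),q[:,:2].min(0),q[:,:2].max(0))
q=P[225:265,180:235].reshape(-1,3); q=q[q[:,2]>.03]; print('rack',q.min(0),q.max(0))
E
```

```text
cradle ((603.7381591796875, 19.075603485107422), (59.893028259277344, 77.96975708007812), 78.25508880615234) 0.007153486038101953
pad ((544.3849487304688, 309.6935119628906), (65.78654479980469, 60.118900299072266), 89.5793228149414) 0.006618229992277347
stage ((571.2808837890625, -282.7334289550781), (190.97760009765625, 112.04444122314453), 76.5420150756836) 0.014814638214592502
rod-seat1 ((575.6500244140625, -252.39308166503906), (29.54088592529297, 23.043445587158203), 25.581283569335938) 0.01911702721777153
seat2 ((554.2086791992188, -336.411376953125), (27.429399490356445, 14.921191215515137), 19.37999153137207) 0.020789173817670203
bottle ((580.867431640625, 222.41482543945312), (33.62736892700195, 38.57999038696289), 58.19049072265625) 0.07629056351762997
jarcap ((689.2677612304688, 34.96892547607422), (31.0488338470459, 31.173316955566406), 44.879783630371094) 0.060974346893779896
beaker 184 [ 0.33578157 -0.17096571] [ 0.40580136 -0.10068921]
rack [0.34341059 0.09534031 0.03021156] [0.41161281 0.19917865 0.1479893 ]
```

View pics/crop0.png

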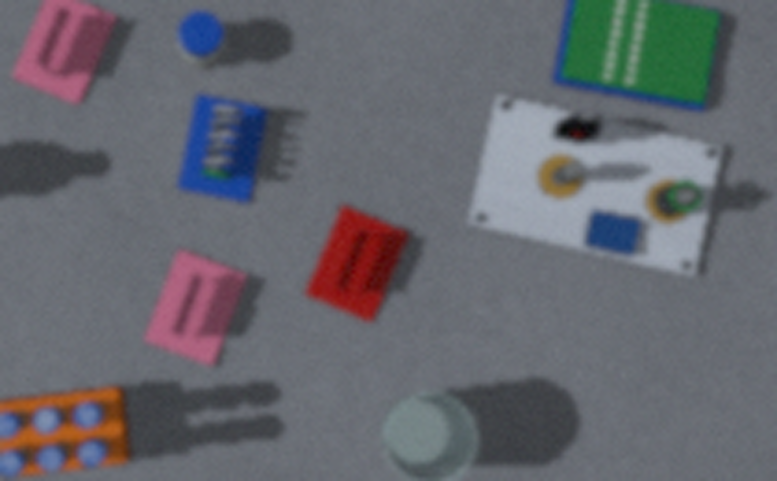

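The crop confirms it: the spring lies in the blue cradle with its green end (crop 215,170) towards the robot. I'm moving above the cradle.

{"api": "servo_tool", "payload": {
  "plan": [
    {"travel": [4, 5, 0], "turn": 0.18, "claw": 0},
    {"travel": [8, 9, 0], "turn": 0.36, "claw": 0},
    {"travel": [12, 13, 0], "turn": 0.54, "claw": 0},
    {"travel": [16, 17, 0], "turn": 0.72, "claw": 0},
    {"travel": [20, 21, 0], "turn": 0.9, "claw": 0},
    {"travel": [23, 25, 0], "turn": 1.08, "claw": 0},
    {"travel": [26, 29, 0], "turn": 1.26, "claw": 0},
    {"travel": [29, 33, 0], "turn": 1.44, "claw": 0},
    {"travel": [32, 37, 0], "turn": 1.62, "claw": 0},
    {"travel": [35, 40, 0], "turn": 1.8, "claw": 0},
    {"travel": [38, 43, 0], "turn": 1.98, "claw": 0},
    {"travel": [40, 46, 0], "turn": 2.16, "claw": 0},
    {"travel": [41, 47.5, -1], "turn": 2.34, "claw": 0},
    {"travel": [41.6, 48.2, -2], "turn": 2.52, "claw": 0},
    {"travel": [41.6, 48.2, -3], "turn": 2.548, "claw": 0},
    {"travel": [41.6, 48.2, -3], "turn": 2.548, "claw": 0},
    {"travel": [41.6, 48.2, -3], "turn": 2.548, "claw": 0}
  ],
  "squeeze": 20
}}

```text
clock: 2.28
tcp_pos: [0.6033, 0.0184, 0.2089]
orientation: [-90.1, -0.0, -12.1]
wrist_force: [-1.1, -0.1, 1.3]
width: 0.0852
```

```bash
python3 - <<'E'
from h import *
s=r.read_state(); print(s['clock'],s['tcp_pos'],s['orientation'],s['joints'])
f=grab('wrist'); save(f,'w1.png',k=1.5); print(f['T'].round(3).tolist(),f['fx']); np.save('w1.npy',cloud(f))
E
```

```text
2.275 [0.60331959 0.01842679 0.20892179] [-9.00954435e+01 -7.06373076e-03 -1.20890313e+01] [ 1.79559315 26.45727777 14.01553655 77.57430482 -0.09434981 13.88464359]
[[0.208, 0.941, 0.267, 0.536], [0.978, -0.2, -0.058, 0.034], [-0.001, 0.273, -0.962, 0.343], [0.0, 0.0, 0.0, 1.0]] 267.4660078226016
```

View pics/w1.png

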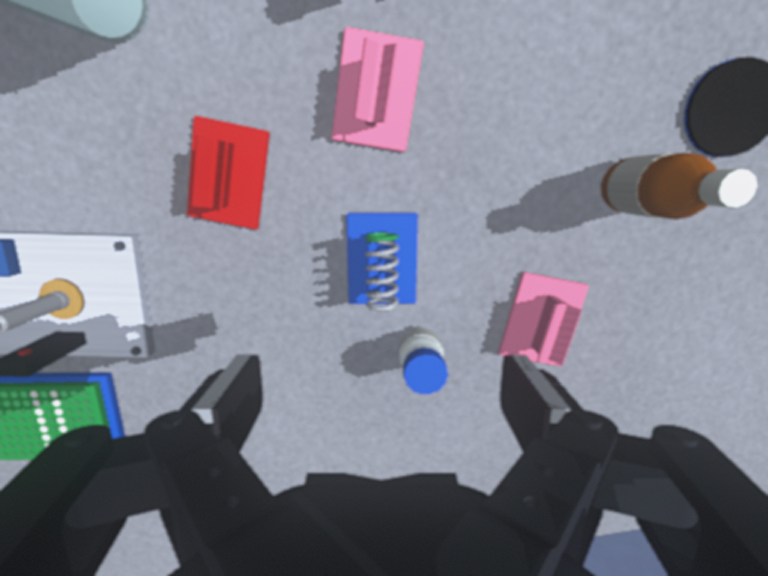

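The wrist picture shows the spring at (382,272), green end at (382,238) on the robot side, and the jar beyond it at (425,360). Now I'll measure it with depth.

```bash
python3 - <<'E'
from h import *
f=grab('wrist'); P=cloud(f); hsv=cv2.cvtColor(f['img'],cv2.COLOR_RGB2HSV)
b=P[140:215,225:285]; hb=hsv[140:215,225:285]
m=(b[...,2]>.05)&(b[...,2]<.07); p=b[m]
c,(w),a=cv2.minAreaRect((p[:,:2]*1000).astype(np.float32)); print('spring',len(p),c,w,a,p[:,2].max())
g=cv2.inRange(hb,(45,90,40),(85,255,255))>0; q=b[g]; q=q[q[:,2]>.04]; print('green',np.median(q,0))
# image-based: spring (grey) outline at axis height
k=((hb[...,1]<80)|g)&~np.isnan(b[...,2])&(b[...,2]>.035)
p=b[k]; print('spring2',cv2.minAreaRect((p[:,:2]*1000).astype(np.float32)),p[:,2].max())
k=cv2.inRange(hb,(105,120,60),(130,255,255))>0; k&=b[...,2]<.012
p=b[k]; print('base',cv2.minAreaRect((p[:,:2]*1000).astype(np.float32)))
np.set_printoptions(precision=4,suppress=True)
# beaker/pad
k=P[0:30,30:100].reshape(-1,3);k=k[(k[:,2]>.05)];print('bk',len(k),k.min(0) if len(k) else 0,k.max(0) if len(k) else 0)
E
```

```text
spring 436 (602.87744140625, 19.151386260986328) (23.033687591552734, 55.8624382019043) 78.73477935791016 0.060676562341145435
green [0.57699472 0.02383977 0.05737888]
spring2 ((602.935791015625, 19.610855102539062), (23.070781707763672, 55.68108367919922), 77.65106964111328) 0.060676562341145435
base ((602.82958984375, 20.114425659179688), (59.51616287231445, 77.51610565185547), 78.03954315185547)
bk 514 [ 0.3954 -0.1523  0.05  ] [ 0.406  -0.1148  0.0856]
```

{"api": "servo_tool", "payload": {
  "plan": [
    {"travel": [0.46, 0, -6], "turn": 0, "claw": 0},
    {"travel": [0.46, 0, -11], "turn": 0, "claw": 0},
    {"travel": [0.46, 0, -15], "turn": 0, "claw": 0},
    {"travel": [0.46, 0, -17.2], "turn": 0, "claw": 0},
    {"travel": [0.46, 0, -17.2], "turn": 0, "claw": 0},
    {"travel": [0.46, 0, -17.2], "turn": 0, "claw": 1},
    {"travel": [0.46, 0, -17.2], "turn": 0, "claw": 1},
    {"travel": [0.46, 0, -17.2], "turn": 0, "claw": 1},
    {"travel": [0.46, 0, -17.2], "turn": 0, "claw": 1},
    {"travel": [0.46, 0, -17.2], "turn": 0, "claw": 1},
    {"travel": [0.46, 0, -17.2], "turn": 0, "claw": 1}
  ],
  "squeeze": 25
}}

```text
clock: 3.75
tcp_pos: [0.6088, 0.0177, 0.0385]
orientation: [-90.1, -0.2, -12.1]
wrist_force: [-1.7, -3.2, 5.1]
width: 0.0235
```

{"api": "servo_tool", "payload": {
  "plan": [
    {"travel": [0, 0, 2], "turn": 0, "claw": 1},
    {"travel": [0, 0, 5], "turn": 0, "claw": 1},
    {"travel": [0, 0, 9], "turn": 0, "claw": 1},
    {"travel": [0, 0, 12], "turn": 0, "claw": 1},
    {"travel": [0, 0, 12], "turn": 0, "claw": 1}
  ]
}}

```text
clock: 4.38
tcp_pos: [0.6108, 0.0181, 0.1615]
orientation: [-90.0, -0.5, -12.1]
wrist_force: [0.6, -0.7, -0.7]
width: 0.0234
```

```bash
python3 - <<'E'
from h import *
print(r.read_state()['tcp_pos'],r.read_state()['width'])
f=grab('wrist'); g=grab('side')
a=f['img'][130:384,130:390]; u,v=px(g,r.read_state()['tcp_pos']); u=int(u);v=int(v); b=g['img'][v-45:v+45,u-45:u+45]
im=np.hstack([cv2.resize(a,(410,400)),cv2.resize(b,(380,400),interpolation=cv2.INTER_CUBIC)]); cv2.imwrite('pics/l1.png',im[:,:,::-1])
E
```

```text
[0.61080494 0.0181482  0.16145058] 0.023434528655678383
```

View pics/l1.png

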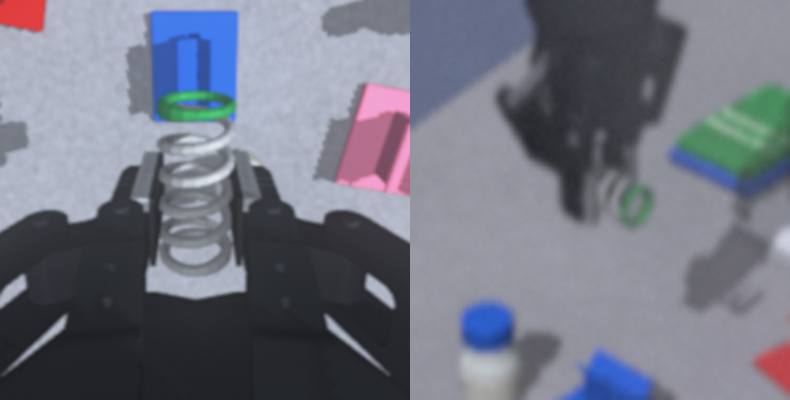

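{"api": "servo_tool", "payload": {
  "plan": [
    {"travel": [-3, -3, 0], "turn": 0, "claw": 1},
    {"travel": [-7, -6.5, 0], "turn": 0, "claw": 1},
    {"travel": [-11, -10, 0], "turn": 0, "claw": 1},
    {"travel": [-15, -14, 0], "turn": 0, "claw": 1},
    {"travel": [-17, -16, 0], "turn": 0, "claw": 1},
    {"travel": [-18, -16.7, -1], "turn": 0, "claw": 1},
    {"travel": [-18, -16.7, -2], "turn": 0, "claw": 1},
    {"travel": [-18, -16.7, -2], "turn": 0, "claw": 1},
    {"travel": [-18, -16.7, -2], "turn": 0, "claw": 1}
  ]
}}

```text
clock: 5.6
tcp_pos: [0.4292, -0.1483, 0.1375]
orientation: [-90.1, -0.1, -12.0]
wrist_force: [-0.1, -0.1, -0.7]
width: 0.0234
```

```bash
cat >> h.py <<'E'
def tilt(f=None):
    """spring axis tilt in the tool's vertical plane, from the wrist camera's depth of the green coil and near coils"""
    s=r.read_state(); f=f or grab('wrist'); P=cloud(f); hsv=cv2.cvtColor(f['img'],cv2.COLOR_RGB2HSV)
    g=cv2.inRange(hsv,(45,90,40),(85,255,255))>0
    gp=s['tcp_pos']+[0,0,.011]; yaw=np.radians(s['orientation'][2]); u=np.array([np.cos(yaw),np.sin(yaw),0]); w=np.array([-u[1],u[0],0])
    q=P[g]-gp; L=np.stack([q@u,q@w,q[:,2]],1)*1000; L=L[np.linalg.norm(L,axis=1)<60]
    print('tcp',s['tcp_pos'].round(4),'yaw',s['orientation'][2].round(1),'F',s['wrist_force'].round(1),'width',s['width'].round(4))
    if len(L)<10: print('no green',len(L)); return f
    c=L.mean(0); U,S,V=np.linalg.svd(L-c,full_matrices=False); n=V[2]
    print('green n',len(L),'min',L.min(0).round(1),'max',L.max(0).round(1),'mean',c.round(1),'normal',n.round(2)); return f
E
python3 - <<'E'
from h import *
f=tilt(); P=cloud(f)
q=P.reshape(-1,3); q=q[(q[:,2]>.085)&(q[:,2]<.112)&(q[:,0]<.42)&(q[:,0]>.32)&(abs(q[:,1]+.136)<.05)]
print('rim',len(q),q.min(0),q.max(0)); save(f,'bk.png',(100,100,420,340),2.4)
E
```

```text
Traceback (most recent call last):
  File "h.py", line 31, in tilt
    print('tcp',s['tcp_pos'].round(4),'yaw',s['orientation'][2].round(1),'F',s['wrist_force'].round(1),'width',s['width'].round(4))
                                                                                                               ^^^^^^^^^^^^^^^^
AttributeError: 'float' object has no attribute 'round'
```

```bash
sed -i "s/s\['width'\].round(4)/round(s['width'],4)/" h.py
python3 - <<'E'
from h import *
f=tilt(); P=cloud(f)
q=P.reshape(-1,3); q=q[(q[:,2]>.085)&(q[:,2]<.112)&(q[:,0]<.42)&(q[:,0]>.32)&(abs(q[:,1]+.136)<.05)]
print('rim',len(q),q.min(0),q.max(0)); save(f,'bk.png',(100,100,420,340),2.4)
E
```

```text
tcp [ 0.4293 -0.1485  0.1378] yaw -12.0 F [-0.3 -0.7  0.6] width 0.0232
green n 593 min [-34.4 -10.2 -13.9] max [-29.5  12.4  10.9] mean [-32.7   0.3   1.2] normal [ 1.    0.02 -0.  ]
rim 3268 [ 0.33501349 -0.17186839  0.08501811] [ 0.40619273 -0.10075247  0.10182622]
```

View pics/bk.png

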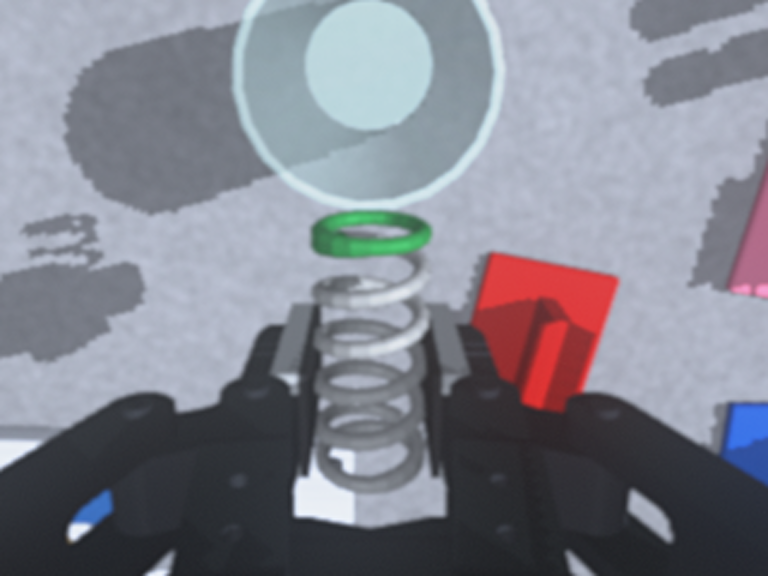

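{"api": "servo_tool", "payload": {
  "plan": [
    {"travel": [0.1, 0, -2], "turn": 0, "claw": 1},
    {"travel": [0.1, 0, -3.2], "turn": 0, "claw": 1},
    {"travel": [0.2, -0.04, -3.6], "turn": 0, "claw": 1},
    {"travel": [0.27, -0.05, -3.9], "turn": 0, "claw": 1},
    {"travel": [0.33, -0.07, -4.22], "turn": 0, "claw": 1},
    {"travel": [0.36, -0.07, -4.6], "turn": 0, "claw": 1},
    {"travel": [0.38, -0.08, -4.95], "turn": 0, "claw": 1},
    {"travel": [0.38, -0.08, -4.95], "turn": 0, "claw": 1}
  ]
}}

```text
clock: 6.7
tcp_pos: [0.4331, -0.1494, 0.089]
orientation: [-90.1, -0.2, -12.0]
wrist_force: [-2.5, 2.1, 5.4]
width: 0.0237
```

```bash
python3 -c "
from h import *
tilt()"
```

```text
tcp [ 0.4331 -0.1494  0.089 ] yaw -12.0 F [-2.5  2.1  5.4] width 0.0237
green n 965 min [-35.4 -10.6   2.9] max [-15.6  13.   25.3] mean [-29.    0.5  15.1] normal [ 0.91  0.02 -0.42]
```

{"api": "servo_tool", "payload": {
  "plan": [
    {"travel": [-0.08, 0.02, -0.4], "turn": 0, "claw": 1},
    {"travel": [-0.15, 0.03, -0.78], "turn": 0, "claw": 1},
    {"travel": [-0.3, 0.06, -1.1], "turn": 0, "claw": 1},
    {"travel": [-0.46, 0.1, -1.44], "turn": 0, "claw": 1},
    {"travel": [-0.7, 0.15, -1.7], "turn": 0, "claw": 1},
    {"travel": [-0.93, 0.2, -2.0], "turn": 0, "claw": 1},
    {"travel": [-1.2, 0.26, -2.2], "turn": 0, "claw": 1},
    {"travel": [-1.4, 0.3, -2.3], "turn": 0, "claw": 1},
    {"travel": [-1.55, 0.33, -2.3], "turn": 0, "claw": 1},
    {"travel": [-1.55, 0.33, -2.3], "turn": 0, "claw": 1}
  ]
}}

```text
clock: 8.0
tcp_pos: [0.4274, -0.1488, 0.0712]
orientation: [-90.2, -1.4, -12.0]
wrist_force: [9.2, -0.8, 13.6]
width: 0.0236
```

```bash
python3 -c "
from h import *
tilt()"
```

```text
tcp [ 0.4274 -0.1488  0.0712] yaw -12.0 F [ 9.2 -0.8 13.6] width 0.0236
green n 1421 min [-27.1 -12.7  -9.8] max [ 1.5 14.9 36.4] mean [-16.5   0.9  29.2] normal [ 0.53 -0.08 -0.84]
```

{"api": "servo_tool", "payload": {
  "plan": [
    {"travel": [-0.4, 0.08, 0], "turn": 0, "claw": 1},
    {"travel": [-0.8, 0.17, 0], "turn": 0, "claw": 1},
    {"travel": [-1.1, 0.23, 0], "turn": 0, "claw": 1},
    {"travel": [-1.3, 0.28, 0], "turn": 0, "claw": 1},
    {"travel": [-1.5, 0.32, 0], "turn": 0, "claw": 1},
    {"travel": [-1.5, 0.32, 0], "turn": 0, "claw": 1}
  ],
  "squeeze": 20
}}

```text
clock: 8.8
tcp_pos: [0.4238, -0.1484, 0.0738]
orientation: [-90.2, -2.7, -11.9]
wrist_force: [24.0, -4.5, -11.8]
width: 0.0237
```

```bash
python3 -c "
from h import *
f=tilt(); save(f,'t2.png',(100,100,420,340),2.4)"
```

```text
tcp [ 0.4238 -0.1484  0.0738] yaw -11.9 F [ 24.   -4.5 -11.8] width 0.0237
green n 1400 min [-28.4 -12.4  -1.8] max [ 3.9 14.8 36.3] mean [-17.8   0.9  28.4] normal [ 0.54 -0.06 -0.84]
```

View pics/t2.png

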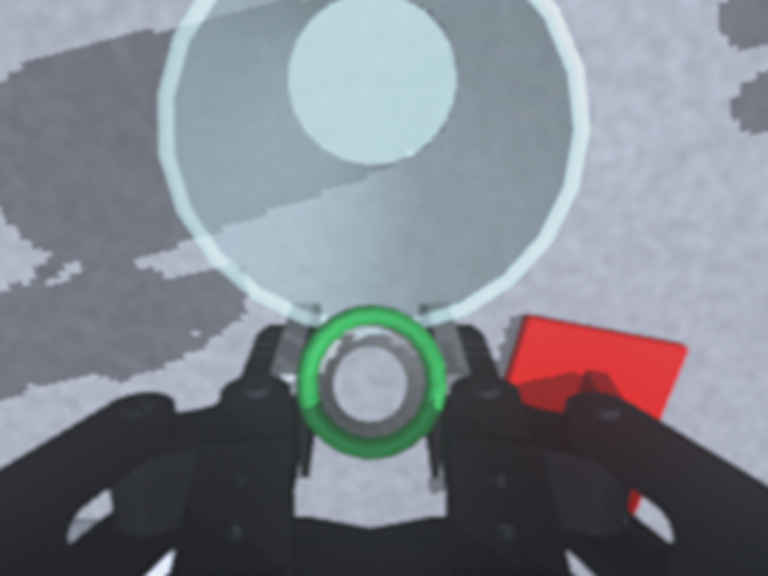

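The green end is up, with about 30° of tilt left, and the rim seems to have caught in the coils. I'll back off and push again nearer the green end, keeping the contact point fixed on the spring.

{"api": "servo_tool", "payload": {
  "plan": [
    {"travel": [0.5, -0.08, 0], "turn": 0, "claw": 1},
    {"travel": [1.0, -0.15, 0], "turn": 0, "claw": 1},
    {"travel": [1.0, -0.15, -0.45], "turn": 0, "claw": 1},
    {"travel": [0.7, -0.08, -0.65], "turn": 0, "claw": 1},
    {"travel": [0.45, -0.03, -0.9], "turn": 0, "claw": 1},
    {"travel": [0.15, 0.04, -1.1], "turn": 0, "claw": 1},
    {"travel": [-0.1, 0.1, -1.3], "turn": 0, "claw": 1},
    {"travel": [-0.4, 0.16, -1.5], "turn": 0, "claw": 1},
    {"travel": [-0.7, 0.22, -1.65], "turn": 0, "claw": 1},
    {"travel": [-0.9, 0.26, -1.65], "turn": 0, "claw": 1},
    {"travel": [-0.9, 0.26, -1.65], "turn": 0, "claw": 1}
  ],
  "squeeze": 20
}}

```text
clock: 10.22
tcp_pos: [0.4215, -0.1476, 0.06]
orientation: [-90.2, -3.5, -11.9]
wrist_force: [13.0, -3.0, 0.2]
width: 0.0233
```

```bash
python3 -c "
from h import *
f=tilt()"
```

```text
tcp [ 0.4215 -0.1476  0.06  ] yaw -11.9 F [13.  -3.   0.2] width 0.0233
green n 1307 min [-18.8 -12.6  20.5] max [ 4.1 14.2 54.7] mean [-8.1  0.4 33.9] normal [-0.24  0.    0.97]
```

{"api": "servo_tool", "payload": {
  "plan": [
    {"travel": [-0.5, 0.1, -0.1], "turn": 0, "claw": 1},
    {"travel": [-0.9, 0.19, -0.2], "turn": 0, "claw": 1},
    {"travel": [-1.2, 0.25, -0.2], "turn": 0, "claw": 1},
    {"travel": [-1.3, 0.27, -0.2], "turn": 0, "claw": 1},
    {"travel": [-1.3, 0.27, -0.2], "turn": 0, "claw": 1}
  ]
}}

```text
clock: 10.9
tcp_pos: [0.4177, -0.1468, 0.0605]
orientation: [-90.2, -4.6, -11.9]
wrist_force: [21.5, -2.0, -10.5]
width: 0.0234
```

```bash
python3 -c "
from h import *
f=tilt()"
```

```text
tcp [ 0.4177 -0.1468  0.0605] yaw -11.9 F [ 21.5  -2.  -10.5] width 0.0234
green n 904 min [-15.7 -12.7  23.8] max [ 5.2 14.1 52.9] mean [-7.4 -0.2 33.5] normal [ 0.03  0.04 -1.  ]
```

{"api": "servo_tool", "payload": {
  "plan": [
    {"travel": [1.5, -0.3, 0], "turn": 0, "claw": 1},
    {"travel": [3, -0.5, 1], "turn": 0, "claw": 1},
    {"travel": [4, 0, 5], "turn": 0, "claw": 1},
    {"travel": [5, 3, 10], "turn": 0, "claw": 1},
    {"travel": [6, 8, 14], "turn": 0, "claw": 1},
    {"travel": [7, 13, 14], "turn": 0, "claw": 1},
    {"travel": [8, 18, 14], "turn": 0, "claw": 1},
    {"travel": [9, 23, 14], "turn": 0, "claw": 1},
    {"travel": [10, 28, 14], "turn": 0, "claw": 1},
    {"travel": [10, 33, 14], "turn": 0, "claw": 1},
    {"travel": [10, 36, 14], "turn": 0, "claw": 1},
    {"travel": [10, 38, 14], "turn": 0, "claw": 1},
    {"travel": [10, 38, 14], "turn": 0, "claw": 1}
  ]
}}

```text
clock: 12.58
tcp_pos: [0.517, 0.2336, 0.1998]
orientation: [-90.2, -4.5, -11.8]
wrist_force: [-0.2, -0.4, -0.8]
width: 0.0236
```

```bash
python3 - <<'E'
from h import *
f=tilt(); P=cloud(f); save(f,'pad.png',k=1.2)
k=f['img'].max(2)<50; k&=(P[...,2]<.012)
n,l,s,c=cv2.connectedComponentsWithStats(k.astype(np.uint8)); i=1+s[1:,4].argmax(); p=P[l==i]
print('pad',s[i],cv2.minEnclosingCircle((p[:,:2]*1000).astype(np.float32)),np.median(p[:,2]))
E
```

```text
tcp [0.517  0.2336 0.1998] yaw -11.8 F [-0.2 -0.4 -0.8] width 0.0236
green n 922 min [-15.9 -12.7  18.7] max [ 6.  14.2 53.5] mean [-7.7 -0.1 33.5] normal [-0.06 -0.04  1.  ]Traceback (most recent call last):
  File "<stdin>", line 4, in <module>
ValueError: attempt to get argmax of an empty sequence
```

View pics/pad.png

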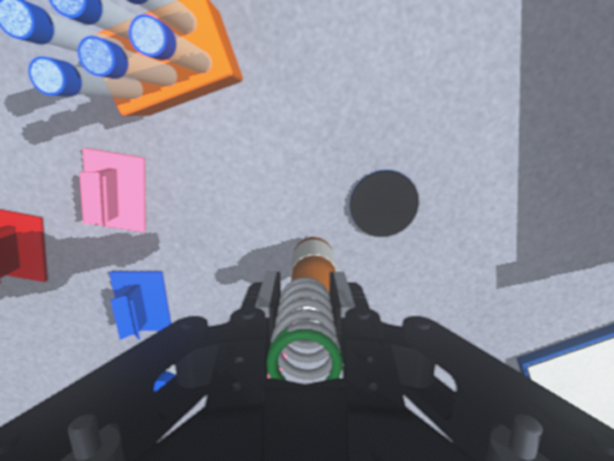

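The spring is upright in the jaws, green end up. The pad is at (384,203) in this view, and the bottle stands behind the gripper at (313,260).

```bash
python3 - <<'E'
from h import *
f=grab('wrist'); P=cloud(f)
k=np.zeros(P.shape[:2],np.uint8); k[130:210,280:360]=(f['img'][130:210,280:360].max(2)<75)
n,l,s,c=cv2.connectedComponentsWithStats(k); i=1+s[1:,4].argmax(); p=P[l==i]; print(np.nanmedian(p,0))
w=np.array([onz(f,u,v,.006)[:2]*1000 for v,u in np.argwhere(l==i)],np.float32); print('pad',cv2.minEnclosingCircle(w),cv2.minAreaRect(w))
# bottle, spring silhouette
st=r.read_state()
g=grab('side'); hs=cv2.cvtColor(g['img'],cv2.COLOR_RGB2HSV); u,v=map(int,px(g,st['tcp_pos'])); b=g['img'][v-50:v+40,u-45:u+45]
cv2.imwrite('pics/s2.png',cv2.resize(b,None,fx=6,fy=6,interpolation=cv2.INTER_CUBIC)[:,:,::-1])
E
```

```text
[0.54104033 0.31269093 0.00559636]
pad ((541.854248046875, 312.33892822265625), 34.0848274230957) ((542.35888671875, 312.68743896484375), (66.88420104980469, 66.86666107177734), 81.2216796875)
```

View pics/s2.png

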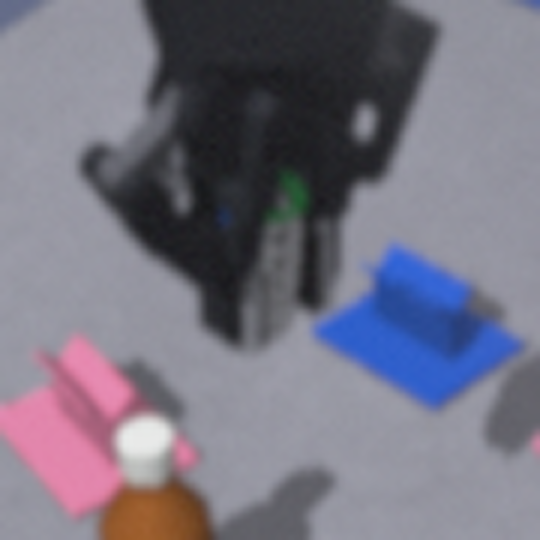

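{"api": "servo_tool", "payload": {
  "plan": [
    {"travel": [1.2, 3.5, 0], "turn": 0, "claw": 1},
    {"travel": [2.4, 7, 0], "turn": 0, "claw": 1},
    {"travel": [2.8, 7.9, -3], "turn": 0, "claw": 1},
    {"travel": [2.8, 7.9, -8], "turn": 0, "claw": 1},
    {"travel": [2.8, 7.9, -13], "turn": 0, "claw": 1},
    {"travel": [2.8, 7.9, -16], "turn": 0, "claw": 1},
    {"travel": [2.8, 7.9, -17], "turn": 0, "claw": 1},
    {"travel": [2.8, 7.9, -17.5], "turn": 0, "claw": 1},
    {"travel": [2.8, 7.9, -17.5], "turn": 0, "claw": 1}
  ]
}}

```text
clock: 13.85
tcp_pos: [0.5464, 0.311, 0.0266]
orientation: [-90.1, -4.6, -12.0]
wrist_force: [0.2, 0.9, 0.6]
width: 0.023
```

```bash
python3 -c "
from h import *
f=tilt()"
```

```text
tcp [0.5464 0.311  0.0266] yaw -12.0 F [0.2 0.9 0.6] width 0.023
green n 943 min [-16.1 -12.8  13.9] max [ 6.6 14.1 53.2] mean [-7.8 -0.3 33.4] normal [-0.05 -0.04  1.  ]
```

Next I'll lower slowly in small steps while watching the force.

{"api": "servo_tool", "payload": {
  "plan": [
    {"travel": [0, 0, -0.3], "turn": 0, "claw": 1},
    {"travel": [0, 0, -0.6], "turn": 0, "claw": 1},
    {"travel": [0, 0, -0.9], "turn": 0, "claw": 1},
    {"travel": [0, 0, -0.9], "turn": 0, "claw": 1}
  ]
}}

```text
clock: 14.4
tcp_pos: [0.5462, 0.3111, 0.0175]
orientation: [-90.2, -4.6, -12.0]
wrist_force: [-0.1, 0.3, -1.0]
width: 0.0234
```

{"api": "servo_tool", "payload": {
  "plan": [
    {"travel": [0, 0, -0.1], "turn": 0, "claw": 1},
    {"travel": [0, 0, -0.2], "turn": 0, "claw": 1},
    {"travel": [0, 0, -0.2], "turn": 0, "claw": 1}
  ]
}}

```text
clock: 14.78
tcp_pos: [0.5465, 0.3113, 0.0164]
orientation: [-90.1, -4.7, -12.0]
wrist_force: [-1.2, -1.2, 4.5]
width: 0.0235
```

{"api": "servo_tool", "payload": {
  "plan": [
    {"travel": [0, 0, -0.15], "turn": 0, "claw": 1},
    {"travel": [0, 0, -0.25], "turn": 0, "claw": 1},
    {"travel": [0, 0, -0.25], "turn": 0, "claw": 1}
  ]
}}

```text
clock: 15.15
tcp_pos: [0.5465, 0.3113, 0.0162]
orientation: [-90.1, -4.7, -12.0]
wrist_force: [-5.0, -2.5, 11.9]
width: 0.0235
```

```bash
python3 -c "
from h import *
f=tilt()"
```

```text
tcp [0.5465 0.3113 0.0162] yaw -12.0 F [-5.  -2.5 11.9] width 0.0235
green n 922 min [-16.4 -12.7  19.7] max [ 4.9 14.  53.4] mean [-7.8 -0.3 33.6] normal [-0.06 -0.04  1.  ]
```

{"api": "servo_tool", "payload": {
  "plan": [
    {"travel": [0, 0, 0], "turn": 0, "claw": 0.68},
    {"travel": [0, 0, 0], "turn": 0, "claw": 0.62},
    {"travel": [0, 0, 0.1], "turn": 0, "claw": 0.5},
    {"travel": [0, 0, 0.1], "turn": 0, "claw": 0.4},
    {"travel": [0, 0, 0.2], "turn": 0, "claw": 0.4},
    {"travel": [0, 0, 0.2], "turn": 0, "claw": 0.4}
  ]
}}

```text
clock: 15.95
tcp_pos: [0.5466, 0.3113, 0.0182]
orientation: [-90.1, -4.7, -12.0]
wrist_force: [0.1, -0.4, 0.2]
width: 0.051
```

```bash
python3 -c "
from h import *
f=tilt()"
```

```text
tcp [0.5466 0.3113 0.0182] yaw -12.0 F [ 0.1 -0.4  0.2] width 0.051
green n 581 min [-16.  -10.6  26.5] max [ 4.8 12.3 53. ] mean [-1.6 -0.3 31.8] normal [ 0.69 -0.04  0.72]
```

{"api": "servo_tool", "payload": {
  "plan": [
    {"travel": [0, 0, 2], "turn": 0, "claw": 0.4},
    {"travel": [0, 0, 5], "turn": 0, "claw": 0.4},
    {"travel": [0, 0, 9], "turn": 0, "claw": 0.4},
    {"travel": [0, 0, 12], "turn": 0, "claw": 0.4},
    {"travel": [0, 0, 12], "turn": 0, "claw": 0.4}
  ]
}}

```text
clock: 16.62
tcp_pos: [0.5486, 0.3125, 0.1417]
orientation: [-89.8, -5.0, -12.0]
wrist_force: [-0.2, 0.0, 0.3]
width: 0.0515
```

```bash
cat >> h.py <<'E'
def ring():
    f=grab('wrist'); P=cloud(f); hsv=cv2.cvtColor(f['img'],cv2.COLOR_RGB2HSV)
    m=(cv2.inRange(hsv,(45,90,40),(85,255,255))>0)&(P[...,2]>.03)
    n,l,s,c=cv2.connectedComponentsWithStats(m.astype(np.uint8)); i=1+s[1:,4].argmax()
    q=P[l==i]; zt=np.percentile(q[:,2],90); t=q[q[:,2]>zt-.003]
    print('ring px',c[i],'z',np.percentile(q[:,2],[5,50,95]).round(4),'circle mm',cv2.minEnclosingCircle((t[:,:2]*1000).astype(np.float32)))
    h=cv2.convexHull(np.argwhere(l==i)[:,::-1].astype(np.float32))[:,0]
    w=np.array([onz(f,u,v,zt)[:2]*1000 for u,v in h],np.float32); print('ray circle',cv2.minAreaRect(w)); return f
E
python3 - <<'E'
from h import *
s=r.read_state();print(s['tcp_pos'],s['orientation']); f=ring(); save(f,'r3.png',k=1.5)
E
```

```text
[0.54855035 0.31246642 0.14170186] [-89.81875731  -5.0140136  -11.977874  ]
ring px [251.07883817 199.78423237] z [0.0592 0.0611 0.0622] circle mm ((553.1970825195312, 310.5614929199219), 11.930976867675781)
ray circle ((553.0968017578125, 310.6076354980469), (22.71505355834961, 22.644948959350586), 78.04434967041016)
```

View pics/r3.png

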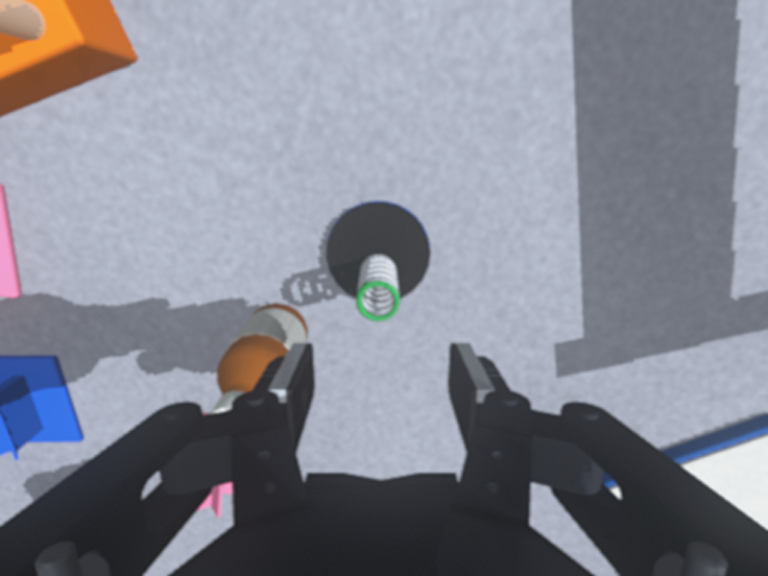

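The spring stands on the pad with its green end up: ring at (378,300), top at 62 mm. I'm taking it again from above.

{"api": "servo_tool", "payload": {
  "plan": [
    {"travel": [0.55, -0.2, -3], "turn": 0, "claw": 0.4},
    {"travel": [0.55, -0.2, -6], "turn": 0, "claw": 0.4},
    {"travel": [0.55, -0.2, -9], "turn": 0, "claw": 0.4},
    {"travel": [0.55, -0.2, -10.5], "turn": 0, "claw": 0.4},
    {"travel": [0.55, -0.2, -10.5], "turn": 0, "claw": 0.4},
    {"travel": [0.55, -0.2, -10.5], "turn": 0, "claw": 0.6},
    {"travel": [0.55, -0.2, -10.5], "turn": 0, "claw": 1},
    {"travel": [0.55, -0.2, -10.5], "turn": 0, "claw": 1},
    {"travel": [0.55, -0.2, -10.5], "turn": 0, "claw": 1},
    {"travel": [0.55, -0.2, -10.5], "turn": 0, "claw": 1}
  ],
  "squeeze": 40
}}

```text
clock: 17.92
tcp_pos: [0.5539, 0.3104, 0.036]
orientation: [-89.9, -5.0, -12.0]
wrist_force: [-0.3, -0.6, 6.5]
width: 0.0235
```

```bash
python3 -c "
from h import *
tilt();ring()"
```

```text
tcp [0.5539 0.3104 0.036 ] yaw -12.0 F [-0.3 -0.6  6.5] width 0.0235
green n 854 min [-12.5 -11.2   8.8] max [11.4 12.3 17.1] mean [-1.5  0.1 13.9] normal [-0.02 -0.03  1.  ]
ring px [252.53567251 273.78128655] z [0.0589 0.0611 0.0621] circle mm ((553.9251708984375, 310.91925048828125), 12.888967514038086)
ray circle ((552.7048950195312, 311.38812255859375), (23.9332332611084, 23.856403350830078), 70.6080093383789)
```

{"api": "servo_tool", "payload": {
  "plan": [
    {"travel": [0, 0, 2], "turn": 0, "claw": 1},
    {"travel": [0, 0, 6], "turn": 0, "claw": 1},
    {"travel": [0, 0, 11], "turn": 0, "claw": 1},
    {"travel": [0, -3, 14.5], "turn": 0, "claw": 1},
    {"travel": [0, -8, 14.5], "turn": 0, "claw": 1},
    {"travel": [0, -13, 14.5], "turn": 0, "claw": 1},
    {"travel": [0, -18, 14.5], "turn": 0, "claw": 1},
    {"travel": [0, -23, 14.5], "turn": 0, "claw": 1},
    {"travel": [1, -28, 14.5], "turn": 0, "claw": 1},
    {"travel": [2, -33, 14.5], "turn": 0, "claw": 1},
    {"travel": [3, -38, 14.5], "turn": -0.01, "claw": 1},
    {"travel": [4, -43, 14.5], "turn": -0.02, "claw": 1},
    {"travel": [5, -48, 14.5], "turn": -0.026, "claw": 1},
    {"travel": [6, -53, 14.5], "turn": -0.026, "claw": 1},
    {"travel": [7, -56, 13], "turn": -0.026, "claw": 1},
    {"travel": [7.3, -57.4, 12], "turn": -0.026, "claw": 1},
    {"travel": [7.3, -57.4, 11.5], "turn": -0.026, "claw": 1},
    {"travel": [7.3, -57.4, 11.5], "turn": -0.026, "claw": 1}
  ]
}}

```text
clock: 20.27
tcp_pos: [0.6262, -0.2619, 0.1502]
orientation: [-89.8, -4.9, -13.4]
wrist_force: [0.7, 0.2, -0.1]
width: 0.0231
```

```bash
python3 - <<'E'
from h import *
tilt(); f=ring(); P=cloud(f); save(f,'rod.png',k=1.5)
print('rod exp px',px(f,[.578,-.254,.09]))
q=P.reshape(-1,3); k=(abs(q[:,0]-.577)<.02)&(abs(q[:,1]+.253)<.02)&(q[:,2]>.04)&(q[:,2]<.1); q=q[k]
for a in np.arange(.04,.095,.005):
    t=q[(q[:,2]>=a)&(q[:,2]<a+.005)]
    if len(t): print(round(a,3),len(t),t.mean(0).round(4),np.ptp(t,0).round(4))
E
```

```text
tcp [ 0.6262 -0.2619  0.1502] yaw -13.4 F [ 0.7  0.2 -0.1] width 0.0231
green n 1006 min [-15.6 -36.3 -41. ] max [11.9 12.2 28.8] mean [-2.6 -2.9 12.8] normal [ 0.61 -0.36  0.7 ]
ring px [252.37871854 273.43935927] z [0.1734 0.1761 0.1772] circle mm ((626.6364135742188, -260.8786926269531), 12.81862735748291)
ray circle ((625.5296630859375, -260.98577880859375), (24.089664459228516, 23.9140625), 69.93911743164062)
rod exp px (np.float64(247.5292328351194), np.float64(139.67372699031262))
0.04 11 [ 0.5712 -0.2534  0.0422] [0.0064 0.0112 0.0047]
0.045 9 [ 0.5709 -0.2523  0.0483] [0.0033 0.0078 0.0037]
0.05 10 [ 0.5717 -0.2526  0.0529] [0.0062 0.0118 0.0046]
0.055 7 [ 0.5704 -0.2537  0.0575] [0.0019 0.0082 0.0044]
0.06 11 [ 0.5716 -0.2514  0.0626] [0.0059 0.0092 0.0046]
0.065 12 [ 0.5714 -0.2526  0.0673] [0.0058 0.0109 0.0042]
0.07 21 [ 0.5723 -0.2547  0.0737] [0.0137 0.0133 0.0032]
0.075 103 [ 0.5752 -0.2539  0.0765] [0.0135 0.0134 0.0046]
0.08 30 [ 0.5747 -0.2539  0.0835] [0.0097 0.0096 0.0049]
0.085 113 [ 0.5761 -0.2546  0.0875] [0.0089 0.0091 0.005 ]
0.09 18 [ 0.5766 -0.2543  0.0904] [0.004  0.0053 0.0009]
```

View pics/rod.png

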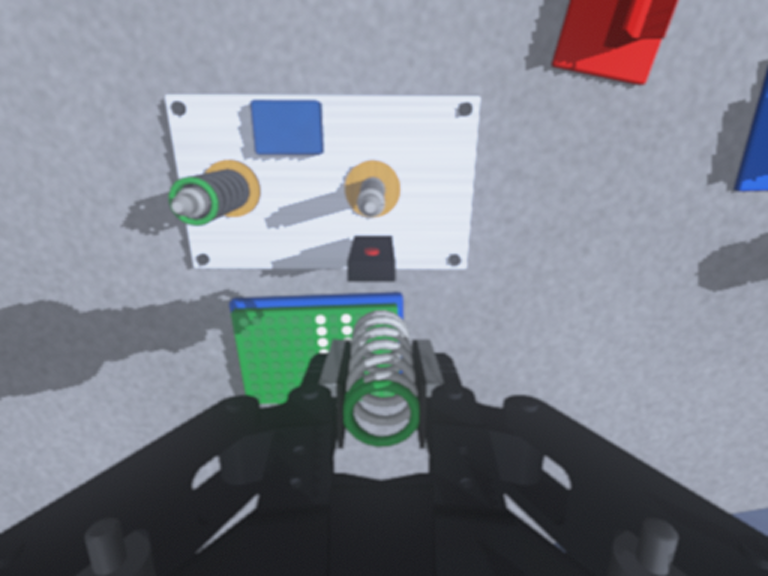

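The bare rod's tip is at (370,205), between the blue block's side and the sensor post at (372,258). The spring hangs straight in the jaws at (380,375). I'll shift it over the rod.

{"api": "servo_tool", "payload": {
  "plan": [
    {"travel": [-1.5, 0.2, 0], "turn": 0, "claw": 1},
    {"travel": [-3, 0.4, 0], "turn": 0, "claw": 1},
    {"travel": [-4.4, 0.58, 0], "turn": 0, "claw": 1},
    {"travel": [-4.96, 0.65, 0], "turn": 0, "claw": 1},
    {"travel": [-4.96, 0.65, -1], "turn": 0, "claw": 1},
    {"travel": [-4.96, 0.65, -2.2], "turn": 0, "claw": 1},
    {"travel": [-4.96, 0.65, -2.2], "turn": 0, "claw": 1}
  ]
}}

```text
clock: 21.25
tcp_pos: [0.5766, -0.255, 0.1273]
orientation: [-89.8, -4.8, -13.3]
wrist_force: [0.7, 0.2, -0.3]
width: 0.0235
```

```bash
python3 - <<'E'
from h import *
tilt(); f=ring(); P=cloud(f)
q=P.reshape(-1,3); k=(abs(q[:,0]-.577)<.02)&(abs(q[:,1]+.254)<.02); q=q[k]
for a in np.arange(.03,.165,.005):
    t=q[(q[:,2]>=a)&(q[:,2]<a+.005)]
    if len(t)>3: print(round(a,3),len(t),t.mean(0).round(4),t[:,:2].min(0).round(4),t[:,:2].max(0).round(4))
E
```

```text
tcp [ 0.5766 -0.255   0.1273] yaw -13.3 F [ 0.7  0.2 -0.3] width 0.0235
green n 1068 min [-16.4 -38.5  -8. ] max [12.3 12.3 53.7] mean [-1.1 -1.5 15. ] normal [0.39 0.1  0.92]
ring px [252.0398773  275.39570552] z [0.1506 0.1531 0.1543] circle mm ((577.7072143554688, -255.76075744628906), 13.752889633178711)
ray circle ((576.8084716796875, -254.5690460205078), (23.9460391998291, 26.18829345703125), 71.02220153808594)
0.03 24 [ 0.5711 -0.2539  0.0324] [ 0.5695 -0.2601] [ 0.5751 -0.248 ]
0.035 33 [ 0.5712 -0.2529  0.0375] [ 0.5695 -0.2599] [ 0.5768 -0.2477]
0.04 28 [ 0.5713 -0.2541  0.0428] [ 0.5695 -0.261 ] [ 0.576  -0.2477]
0.045 33 [ 0.5713 -0.2531  0.0477] [ 0.5694 -0.2608] [ 0.5762 -0.2477]
0.05 37 [ 0.571  -0.2537  0.0529] [ 0.5695 -0.2606] [ 0.5754 -0.2478]
0.055 32 [ 0.5713 -0.2532  0.0579] [ 0.5696 -0.2602] [ 0.5753 -0.2478]
0.06 36 [ 0.571  -0.2536  0.0624] [ 0.5693 -0.2601] [ 0.575  -0.2479]
0.065 44 [ 0.5711 -0.2533  0.0676] [ 0.5695 -0.26  ] [ 0.5768 -0.2477]
0.07 49 [ 0.5714 -0.2531  0.0728] [ 0.5692 -0.261 ] [ 0.5761 -0.2477]
0.075 93 [ 0.5725 -0.2539  0.0767] [ 0.5696 -
[... 531 characters left out ...]
.5683 -0.2547  0.117 ] [ 0.5648 -0.2654] [ 0.5817 -0.2413]
0.12 103 [ 0.5704 -0.2507  0.1231] [ 0.5625 -0.27  ] [ 0.5831 -0.2346]
0.125 427 [ 0.5682 -0.2541  0.1274] [ 0.5616 -0.2738] [ 0.586  -0.2345]
0.13 320 [ 0.577  -0.2551  0.1326] [ 0.5614 -0.274 ] [ 0.5889 -0.2342]
0.135 501 [ 0.5683 -0.2534  0.1375] [ 0.5611 -0.2739] [ 0.5862 -0.2342]
0.14 486 [ 0.5772 -0.2563  0.1425] [ 0.5601 -0.2738] [ 0.5897 -0.2341]
0.145 486 [ 0.5676 -0.2526  0.1476] [ 0.5599 -0.274 ] [ 0.5869 -0.2341]
0.15 1225 [ 0.5747 -0.2543  0.1529] [ 0.5597 -0.2694] [ 0.5892 -0.2341]
0.155 578 [ 0.5717 -0.254   0.1571] [ 0.5573 -0.2738] [ 0.5886 -0.2341]
0.16 265 [ 0.5664 -0.2545  0.1628] [ 0.557 -0.274] [ 0.5841 -0.234 ]
```

{"api": "servo_tool", "payload": {
  "plan": [
    {"travel": [-0.1, 0.03, 0], "turn": 0, "claw": 1},
    {"travel": [-0.1, 0.03, -0.6], "turn": 0, "claw": 1},
    {"travel": [-0.1, 0.03, -1.2], "turn": 0, "claw": 1},
    {"travel": [-0.1, 0.03, -1.8], "turn": 0, "claw": 1},
    {"travel": [-0.1, 0.03, -2.4], "turn": 0, "claw": 1},
    {"travel": [-0.1, 0.03, -2.8], "turn": 0, "claw": 1},
    {"travel": [-0.1, 0.03, -2.8], "turn": 0, "claw": 1}
  ]
}}

```text
clock: 22.22
tcp_pos: [0.5761, -0.255, 0.1002]
orientation: [-89.8, -4.9, -13.4]
wrist_force: [1.0, -0.4, 0.1]
width: 0.0234
```

{"api": "servo_tool", "payload": {
  "plan": [
    {"travel": [0, 0, -0.7], "turn": 0, "claw": 1},
    {"travel": [0, 0, -1.4], "turn": 0, "claw": 1},
    {"travel": [0, 0, -2.1], "turn": 0, "claw": 1},
    {"travel": [0, 0, -2.8], "turn": 0, "claw": 1},
    {"travel": [0, 0, -3.5], "turn": 0, "claw": 1},
    {"travel": [0, 0, -4.1], "turn": 0, "claw": 1},
    {"travel": [0, 0, -4.1], "turn": 0, "claw": 1}
  ]
}}

```text
clock: 23.1
tcp_pos: [0.5756, -0.2548, 0.0585]
orientation: [-89.8, -4.8, -13.3]
wrist_force: [-1.0, -0.0, 0.4]
width: 0.0233
```

```bash
python3 -c "
from h import *
tilt();ring()"
```

```text
tcp [ 0.5756 -0.2548  0.0585] yaw -13.3 F [-1.  -0.   0.4] width 0.0233
green n 1054 min [-15.6 -46.7 -24.4] max [32.7 12.3 52.5] mean [ 1.1 -3.  15. ] normal [0.38 0.45 0.81]
ring px [252.72008114 276.02636917] z [0.0795 0.0839 0.085 ] circle mm ((576.17822265625, -254.10044860839844), 12.731793403625488)
ray circle ((575.0982666015625, -253.88075256347656), (23.263916015625, 25.48480987548828), 74.88491821289062)
```

Bottom is about 28 mm above the bench with no contact. Now the last centimetre, with small twists past the collar.

{"api": "servo_tool", "payload": {
  "plan": [
    {"travel": [0, 0, -0.3], "turn": 0, "claw": 1},
    {"travel": [0, 0, -0.5], "turn": 0.08, "claw": 1},
    {"travel": [0, 0, -0.65], "turn": -0.08, "claw": 1},
    {"travel": [0, 0, -0.8], "turn": 0.08, "claw": 1},
    {"travel": [0, 0, -0.9], "turn": -0.08, "claw": 1},
    {"travel": [0, 0, -1.0], "turn": 0, "claw": 1},
    {"travel": [0, 0, -1.0], "turn": 0, "claw": 1}
  ]
}}

```text
clock: 24.08
tcp_pos: [0.5762, -0.2551, 0.0493]
orientation: [-89.8, -4.9, -13.4]
wrist_force: [-0.3, 0.5, -0.9]
width: 0.0235
```

```bash
python3 -c "
from h import *
tilt();ring()"
```

```text
tcp [ 0.5762 -0.2551  0.0493] yaw -13.4 F [-0.3  0.5 -0.9] width 0.0235
green n 844 min [-15.9 -46.5 -36.5] max [31.1 12.3 52.6] mean [-2.  -2.4 15.4] normal [0.3  0.47 0.83]
ring px [252.6453265 271.1971831] z [0.0711 0.0744 0.0754] circle mm ((576.3193359375, -254.2377166748047), 12.684677124023438)
ray circle ((574.5610961914062, -253.85275268554688), (23.25773048400879, 23.817533493041992), 74.80229187011719)
```

{"api": "servo_tool", "payload": {
  "plan": [
    {"travel": [0, 0, -0.1], "turn": 0, "claw": 1},
    {"travel": [0, 0, -0.2], "turn": 0.05, "claw": 1},
    {"travel": [0, 0, -0.3], "turn": -0.05, "claw": 1},
    {"travel": [0, 0, -0.35], "turn": 0, "claw": 1},
    {"travel": [0, 0, -0.35], "turn": 0, "claw": 1}
  ]
}}

```text
clock: 24.8
tcp_pos: [0.5775, -0.2555, 0.0479]
orientation: [-89.8, -5.1, -13.4]
wrist_force: [-1.0, 1.1, 6.4]
width: 0.023
```

```bash
python3 -c "
from h import *
ring()"
```

```text
ring px [252.32129032 271.22064516] z [0.0695 0.073  0.0741] circle mm ((577.4467163085938, -254.46827697753906), 12.773756980895996)
ray circle ((575.90087890625, -254.24156188964844), (23.246768951416016, 23.362041473388672), 74.78316497802734)
```

The spring is home: its top is at 74 mm, as expected, and the seat pushes back. Letting go and rising.

{"api": "servo_tool", "payload": {
  "plan": [
    {"travel": [0, 0, 0], "turn": 0, "claw": 0.65},
    {"travel": [0, 0, 0], "turn": 0, "claw": 0.5},
    {"travel": [0, 0, 0], "turn": 0, "claw": 0.4},
    {"travel": [0, 0, 0], "turn": 0, "claw": 0.4},
    {"travel": [0, 0, 0], "turn": 0, "claw": 0.4},
    {"travel": [0, 0, 2], "turn": 0, "claw": 0.4},
    {"travel": [0, 0, 5], "turn": 0, "claw": 0.4},
    {"travel": [0, 0, 9], "turn": 0, "claw": 0.4},
    {"travel": [0, 0, 12], "turn": 0, "claw": 0.4},
    {"travel": [0, 0, 14], "turn": 0, "claw": 0.4},
    {"travel": [0, 0, 14], "turn": 0, "claw": 0.4}
  ]
}}

```text
clock: 26.22
tcp_pos: [0.5787, -0.256, 0.1901]
orientation: [-89.9, -5.3, -13.4]
wrist_force: [-0.3, 0.1, -0.7]
width: 0.0514
```

```bash
python3 - <<'E'
from h import *
s=r.read_state(); print(s['tcp_pos'],s['wrist_force'],s['clock'])
f=grab('wrist'); P=cloud(f); hsv=cv2.cvtColor(f['img'],cv2.COLOR_RGB2HSV)
m=(cv2.inRange(hsv,(45,90,40),(85,255,255))>0)&(P[...,2]>.03)
for c in ([.5766,-.2544],[.5555,-.342]):
    q=P[m&(np.hypot(P[...,0]-c[0],P[...,1]-c[1])<.022)]
    print('green',len(q),np.percentile(q[:,2],[5,50,95]).round(4),cv2.minEnclosingCircle((q[:,:2]*1000).astype(np.float32)))
save(f,'end.png',k=1.5)
g=grab('top'); hs=cv2.cvtColor(g['img'],cv2.COLOR_RGB2HSV)
for n,(u0,v0,u1,v1),lo,hi,z in (('bottle',(165,160,190,188),(0,80,40),(20,255,255),.08),('jarcap',(230,128,255,152),(105,120,60),(130,255,255),.06)):
    k=cv2.inRange(hs[v0:v1,u0:u1],lo,hi); v,u=np.nonzero(k); print(n,len(u),onz(g,u.mean()+u0,v.mean()+v0,z).round(4))
E
```

```text
[ 0.57866881 -0.25604206  0.19007142] [-0.34380286  0.1014061  -0.66901331] 26.225
green 181 [0.0718 0.0732 0.0745] ((577.5016479492188, -255.0648193359375), 12.292669296264648)
green 188 [0.0661 0.0731 0.0743] ((555.4041748046875, -341.606201171875), 12.252724647521973)
bottle 93 [0.5787 0.2201 0.08  ]
jarcap 111 [0.6892 0.0353 0.06  ]
```

View pics/end.png

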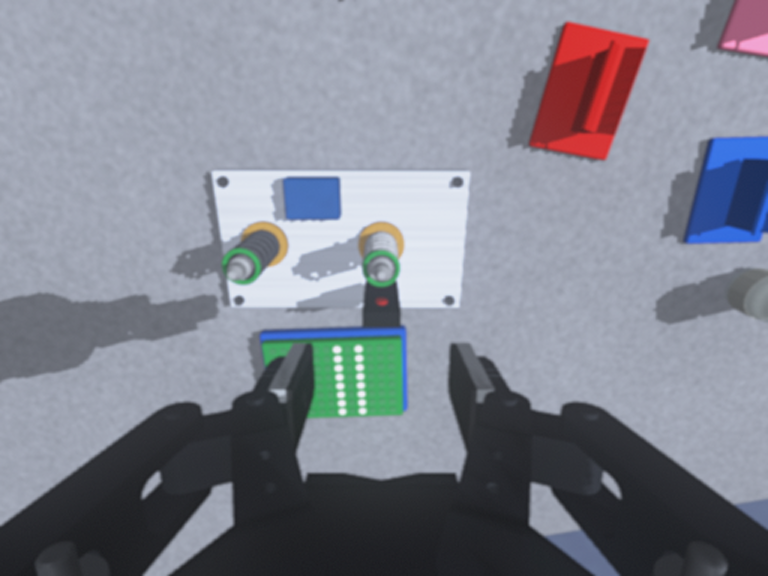

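The final picture shows the spring on the bare rod, green ring up at (380,268). It stands level with the dressed one at (241,266): tops at 74.5 and 74.3 mm. The gripper is clear, so I'm handing in.

```bash
python3 -c "
from plant import r
print(r.hand_in())"
```

```text
the job is handed in; nothing more can be done
None
```

The spring is fully home on the brass seat of the bare rod, green end up and let go. The job was handed in at about 26 s of the 59 s allowed.

**What I did:** The moves only allow turning about the vertical. I gripped the spring in the blue cradle and pivoted it upright in the jaws by pressing it against the rim of the fixed beaker. I then stood it on the rubber pad and let go. After that I took it again from above and threaded it over the rod, with small twists for the last centimetre.

**Last checks:**
- **Seating:** the spring's top measured about 74.5 mm above the bench, where fully seated is 74 mm and the dressed rod's spring reads 74.3 mm. The seat pushed back with about 6 N before I let go.
- **Gripper:** it is clear of everything, with about 0 N at the wrist.
- **Jar, bottle and well plate:** the jar reads the same as at the start. The bottle reads within about 3 mm of its first measurement, but the two were taken differently. I checked the well plate only by eye in the last picture.

**What didn't go cleanly:**
- **First push:** the push against the beaker rim snagged in the coils at about 27 N, so I backed off and repeated it nearer the green end.
- **Tool tilt:** the pushing left the tool tilted about 5° for the rest of the job, but the spring still stood upright.

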